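# Lock a linear-guide carriage and grease its tilted nipple

## Task

Grease the carriage of the linear guide: first swing the orange clamp lever on it fully shut, so that the carriage is locked on its rail. Then take the blue push-type grease gun out of its stand, press its coupler squarely onto the carriage's tilted grease nipple until it snaps home, push on so that the gun's spring is compressed by clearly more than half of its travel, and finish like that: still gripping the gun and holding it pressed down against its spring, with the lever still shut. Leave the ratchet, the fuse box and the sample vial where they are.

Things in the scene. Friction and masses are not known exactly. Their poses are not given: they have to be found in the camera images.
- clamp_lever (a joint): Angle of the orange clamp lever (rad); it swings level about a vertical axis. 0 = fully shut, at a stop: lever folded along the rail over the carriage, pointing to the nipple end. Open = sticking out at the rail's -y side; starts at 1.1 to 1.5, closes clockwise seen from above. Stiff: stays where it is left (3 N at the handle; below 0.75, pressing a sprung brake on the rail, 4 N).
- clamp_lever_hinge (a point): Point on the lever's vertical axis, 70 mm above the bench, at the far end of the carriage (grey clamping block, top at 50 mm; orange hub 23 mm in diameter, top at 71 mm).
- clamp_lever_tip (a point): Centre of the handle end, 60 mm from the axis, 70 mm above the bench. Handle end 28 mm long, 13 mm wide, from 63 to 76 mm above the bench; arm between it and the hub 10 mm wide, 61 to 74 mm above the bench. Shut, it lies over the carriage, whose top is 50 mm above the bench. Carriage slides at 4 N while the lever is open, holds 30 N when shut.
- nipple_tip (a point): Tip of the steel button-head grease nipple on an elbow at the near end of the carriage, 64 mm above the bench. Its z axis is the nipple's axis, pointing out, 30 degrees from vertical, leaning away from the carriage along the rail. From the tip down the axis: cone, head 13 mm in diameter at 5 mm, neck 7.6 mm in diameter from 9 to 18 mm, hex foot 12 mm wide, elbow centre at 28 mm.
- carriage: The carriage on its rail, with the nipple and clamping block: steel block 70 mm wide with green end seals, top 50 mm above the bench. Origin in the bench plane under the block's centre; +x along the rail from the nipple to the clamp. The rail is 23 mm wide, on an aluminium plate 270 x 84 x 10 mm.
- grease_gun: Blue push-type grease gun, loose, 0.3 kg, upright in its stand, coupler down. Origin on its axis at the barrel's lower end, 95 mm above the bench; z up. Barrel 36 mm in diameter to z 55 mm, black flange 43 mm from 55 to 61, ribbed neck 24.6 mm from 61 to 103, end at 108. Grip the neck from above, fingertips just above the flange (it takes the push). Raise it 90 mm to clear the stand.
- coupler_seat (a point): Centre of the seat in the coupler, on the gun's axis, 62 mm below the gun's origin with the spring extended; z axis up the gun. Four sprung jaws, 22 mm over all, reach 10 mm below it. They touch the nipple's head with the seat 7 mm from the tip, snap over it at 4 mm (7 N), then the seat rests on the tip (0 mm). They find a head up to 2 mm off the axis.
- coupler (a joint): How far the coupler and its 11 mm tube are pushed into the gun against its spring (m): 0 extended, 0.012 fully in. The spring yields at 9 N and takes 15 N fully in, so the jaws snap shut before it gives way.
- gun_stand: Grey steel stand, fixed: base plate 96 x 86 mm, upright at its far (+x) side, and a plate 78 x 62 mm whose top is 95 mm above the bench, with a 29 mm hole in which the gun hangs. Origin on the bench under the hole.
- ratchet: Ratchet handle with black grip, 144 mm long, a bystander lying on the bench.
- fuse_box: White fuse box, a small carton 62 x 44 x 30 mm, a bystander standing on the bench.
- sample_vial: White sample vial with blue cap, 27 mm wide and 66 mm tall, a bystander standing on the bench.

How it is judged:
On the way, in this order (a step that is already met when the one before it is completed fails the run):
1. the clamp lever is shut: within 0.12 rad of its stop (value of joint clamp_lever below 0.12 rad), for 0.2 s.
2. the coupler is snapped squarely onto the nipple, with the lever shut (distance between coupler_seat and nipple_tip below 0.004 m and z of coupler_seat in the frame of nipple_tip below 0.0017 m and angle between the z axis of coupler_seat and the z axis of nipple_tip, either way round below 0.14 rad and value of joint clamp_lever below 0.12 rad), for 0.2 s.
At the end, for the whole second after the job is handed in: Gun held in the fingers, clear of its stand, still; coupler snapped on (seat within 4 mm of the tip, 1.7 mm along the axis), square within 8 degrees; spring pressed in over 6 of 12 mm, over 8 N on the nipple; lever within 0.12 rad of shut; carriage still (all of step 2 and value of joint coupler above 0.006 m and contact force between grease_gun and carriage above 8 N and contact force between the fingers and grease_gun above 4 N and contact force between grease_gun and gun_stand below 0.3 N and linear speed of carriage below 0.004 m/s and linear speed of grease_gun below 0.01 m/s); the arm keeps its last pose, push and grip.
It fails at once if the ratchet handle is pushed more than 30 mm from its place (distance of ratchet from where it was at the start of the episode above 0.03 m).
It fails at once if the fuse box is pushed more than 30 mm from its place (distance of fuse_box from where it was at the start of the episode above 0.03 m).
It fails at once if the sample vial is pushed more than 30 mm from its place (distance of sample_vial from where it was at the start of the episode above 0.03 m).
It also fails if it takes over 69 s, if anything falls off the work surface, if the arm or the gripper's body presses on something with over 40 N, if the wrist force passes 120 N, or if a joint passes its speed limit or range.

## Robot

A 6-joint arm with a two-finger parallel gripper is mounted at the origin on a cart in front of the work surface, level with it; the furniture and walls round the work are solid. World frame = base frame: x ahead of the robot, y to its left, z up, the work surface at z = 0. Lengths are in m, angles in rad, forces in N, time in s.
With the tool pointing down it reaches from about 0.3 to 0.875 m from the base axis. Payload 6.4 kg.
Tool frame: the origin (TCP) lies midway between the tips of the shut fingers; the grasp point (between the pads) lies 19 mm behind it; z points along the fingers, x is the direction in which the jaws open and shut, and the axes are right-handed (so a half turn about z gives the same grasp; the last joint's range is limited). The gripper opens to 88 mm and grips with 3 to 60 N. Pads are 18 mm wide; open, the fingers measure 123 mm over their backs; the gripper's body (75 mm by 187 mm) begins 45 mm behind the grasp point.
Start: joints at [-1.321, 0.181, 1.607, -0, 1.354, -0.206], TCP at [0.253, -0.516, 0.239] pointing down, gripper open.
Joint ranges: [-2.99, 2.99], [-0.89, 2.07], [0.3, 2.58], [-1.14, 4.28], [0, 2.63], [-3.12, 3.12]. Speed limits (rad/s): [2.57, 2.57, 3.01, 3.14, 3.14, 3.14].

## Interface

Orientations are given as a unit quaternion [x, y, z, w].
In Python, from workcell import observe, vision, workorder gives the robot as it stands.
- The arm moves only by the tool arm_command, never from a script. Its argument "deltas" is a list of rows, each a list of 5 numbers: the finger opening in cm, from 0 to 8.81, then the shift along the tool's x, y, z in cm, then the turn about the tool's z in degrees. In form: [[jaw, tx, ty, tz, turn], ...]. A call has 1 to 10 rows; each row shifts and turns the commanded pose from where the row before left it, along the tool's axes as they then stand; what a row does not reach is not made up. A row lasts 1/10 s, in which the tool goes at most 50 mm and 8.59 degrees, less where a joint would pass 70% of its speed; a pose out of reach is approached as far as the arm can. A call with a gripper value outside its range is refused whole. The fingers move at their own pace and stop on an object; "newtons" is the grip in N (left out, the last holds). Time passes only in rows, so rows that do not move let the fingers close. It gives the time, the measured TCP pose, the force and the opening at its end, in the units of the state.
- observe(): the state, without advancing time (a new reading comes with each control period).
- vision.camera(name): name is "scene" or "top"; returns a dict with "image" (420x560x3 uint8, red, green, blue), "fovy" (degrees; the focal length in pixels is half the picture's height over the tangent of half this angle, whatever the lens; pixels are square), "cx", "cy" (the principal point, pixels), "T" (4x4, takes a point from camera to world coordinates). Camera axes: x right, y up, looking along -z (the intrinsics and any distortion apply to the point x, -y, -z); pixel columns grow to the right and rows downward; lengths in m; the calibration is good to about 2 mm. A picture is of the moment at which its call begins. There is no depth.
- workorder.job_done(): hands the job in, once; it reports no verdict.
The state is a dict: "t": time; "joint_positions": joint angles; "joint_vel": joint speeds; "tau": joint torques, N m; "tool_pos": TCP position; "orientation": TCP orientation; "contact_force": force on the tool from outside, world axes, zero at the start; "torque": the same for the moment, N m; "opening": opening from 0.0 (shut) to 1.0 (fully open).
Only numpy, scipy, OpenCV 4.12 (cv2) and the standard library are available. Lean on these libraries where they do the work, as an engineer would, in place of code of your own. Each camera call takes 0.05 s, during which the arm holds its last target. There are 200 camera calls.

## Working session

There is one attempt and no reset: what is moved stays moved. The work goes in short steps, Python scripts to look and compute and a tool call to move; the robot and the scene stay as the last step left them, time stands still between calls to the robot, and variables do not carry over. Pictures are saved under pics/ and viewed, about 8 in all and at most 12, crops included, and the job is handed in when it is done.

Besides the shell and the picture viewer there is one more tool, called after "Emit:" as name([rows], argument=value, ...), one row to a line, values as JSON. arm_command: Moves the arm, as the interface text tells. Its arguments: {"type":"object","properties":{"deltas":{"type":"array"},"newtons":{"type":"number"}},"required":["deltas"]}

```bash
ls; mkdir -p pics; python3 - <<'E'
from workcell import observe, vision
import cv2, numpy as np
s=observe(); print(s)
for n in ("scene","top"):
    c=vision.camera(n); cv2.imwrite(f"pics/{n}0.png",c["image"][:,:,::-1]); print(n,{k:v for k,v in c.items() if k!="image"})
E
```

```text
pics
{'t': 0.0, 'joint_positions': array([-1.32129814e+00,  1.81520585e-01,  1.60798708e+00, -3.21655396e-05,
        1.35376572e+00, -2.06259548e-01]), 'joint_vel': array([ 0.00035657, -0.00127357,  0.00094339, -0.0007674 ,  0.00065819,
       -0.00019015]), 'tau': array([-1.53260016e-04, -4.33867157e+01, -3.41852582e+01,  7.01849861e-02,
        3.86158784e-02, -1.59837300e-04]), 'tool_pos': array([ 0.25297871, -0.51578061,  0.23783174]), 'orientation': array([ 8.48571758e-01, -5.29079640e-01, -6.17794285e-04, -5.69901138e-04]), 'contact_force': array([-0.34127263,  0.78484051,  0.19544278]), 'torque': array([-0.06601753,  0.0293202 ,  0.01525264]), 'opening': 1.000656113306329}
scene {'fovy': 42.48432192325551, 'cx': 279.03666758598365, 'cy': 206.2487959126841, 'T': array([[-0.58717937,  0.50594684, -0.63185297, -0.12708685],
       [-0.80914835, -0.38842248,  0.44091601,  0.48833654],
       [-0.02234584,  0.77015958,  0.63745972,  0.8296767 ],
       [ 0.        ,  0.        ,  0.        ,  1.        ]])}
top {'fovy': 51.345780974109886, 'cx': 277.3590802415641, 'cy': 208.47063718274873, 'T': array([[-0.00213028,  0.99039633, -0.13824101,  0.44645485],
       [-0.99988475, -0.00418762, -0.01459312, -0.0466753 ],
       [-0.01503187,  0.13819399,  0.9902911 ,  1.15164417],
       [ 0.        ,  0.        ,  0.        ,  1.        ]])}
```

View pics/scene0.png

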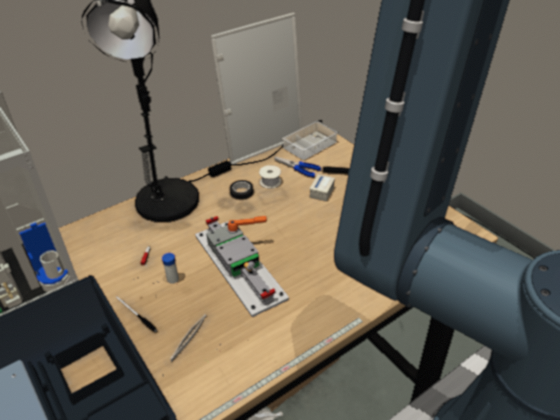

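View pics/top0.png

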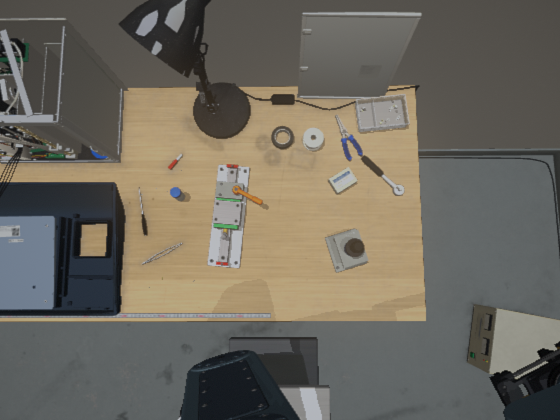

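The scene view shows the rail with its carriage at about (235,245) and the lever at (250,220); the arm hides the gun. The top view shows the carriage at (229,212), lever hub (238,188) with its tip at (266,206), the gun in its stand at (352,246), and the vial at (177,193).

```bash
cat > h.py <<'E'
import numpy as np, cv2
from workcell import observe, vision
def f(c): return 210/np.tan(np.radians(c["fovy"])/2)
def ray(c,p):
    d=np.array([(p[0]-c["cx"])/f(c),-(p[1]-c["cy"])/f(c),-1.0]); T=c["T"]
    return T[:3,3],T[:3,:3]@d
def onz(c,p,z):
    o,d=ray(c,p); return o+d*(z-o[2])/d[2]
def tri(c1,p1,c2,p2):
    (a,u),(b,v)=ray(c1,p1),ray(c2,p2); u=u/np.linalg.norm(u); v=v/np.linalg.norm(v)
    s=np.linalg.lstsq(np.c_[u,-v],b-a,rcond=None)[0]
    P,Q=a+u*s[0],b+v*s[1]; return (P+Q)/2,np.linalg.norm(P-Q)
def proj(c,P):
    q=c["T"][:3,:3].T@(np.asarray(P)-c["T"][:3,3]); return np.array([c["cx"]-f(c)*q[0]/q[2],c["cy"]+f(c)*q[1]/q[2]])
def hsv(c): return cv2.cvtColor(c["image"],cv2.COLOR_RGB2HSV)
def blobs(m,n=15):
    k,l,st,ce=cv2.connectedComponentsWithStats(m.astype(np.uint8)); return [(i,st[i],ce[i],cv2.minAreaRect(np.argwhere(l==i)[:,::-1].astype(np.float32))) for i in range(1,k) if st[i][4]>=n]
def show(c,x0,x1,y0,y1,s,name):
    cv2.imwrite(name,cv2.resize(c["image"][y0:y1,x0:x1,::-1],None,fx=s,fy=s,interpolation=cv2.INTER_CUBIC))
E
python3 - <<'E'
from h import *
a=vision.camera("top"); b=vision.camera("scene")
A=cv2.resize(a["image"][155:275,195:285],None,fx=5,fy=5,interpolation=cv2.INTER_CUBIC)
B=cv2.resize(a["image"][220:280,315:380],None,fx=5,fy=5,interpolation=cv2.INTER_CUBIC)
W=np.zeros((600,790,3),np.uint8); W[:600,:450]=A; W[:300,455:780]=B
cv2.imwrite("pics/t1.png",W[:,:,::-1])
show(b,185,300,200,320,5,"pics/s1.png")
for n,c in(("top",a),("scene",b)):
    h=hsv(c);H,S,V=h[...,0],h[...,1],h[...,2]
    for nm,m in(("orange",(H>6)&(H<14)&(S>170)&(V>120)),("green",(H>45)&(H<80)&(S>110)),("red",((H<4)|(H>175))&(S>130))):
        for i,st,ce,r in blobs(m): print(n,nm,st,ce.round(1),[np.round(x,1) for x in r], onz(c,ce,.068 if nm=="orange" else .045).round(3))
E
```

```text
top green [23 43  6 19 66] [25.7 52.2] [array([25.5, 52. ]), array([ 4.2, 18.2]), np.float64(4.1)] [1.033 0.653 0.045]
top green [ 0 57  8  7 39] [ 3.5 59.4] [array([ 3.5, 60. ]), array([6., 7.]), np.float64(90.0)] [1.012 0.712 0.045]
top green [ 31 149  13   3  28] [ 36.5 150. ] [array([ 37., 150.]), array([12.,  2.]), np.float64(0.0)] [0.759 0.602 0.045]
top green [ 46 154  18   4  56] [ 55.2 155.7] [array([ 54.5, 155.5]), array([ 3., 17.]), np.float64(90.0)] [0.743 0.552 0.045]
top green [217 198  23   3  26] [227.5 199.2] [array([228. , 199.2]), array([22.1,  1.1]), np.float64(4.4)] [0.626 0.098 0.045]
top green [214 224  23   5  68] [225.  225.7] [array([225. , 225.7]), array([22.3,  2.9]), np.float64(5.7)] [0.557 0.103 0.045]
top green [470 353   4   5  15] [471.9 354.9] [array([471.5, 355. ]), array([4., 3.]), np.float64(90.0)] [ 0.24  -0.502  0.045]
scene orange [228 216  38  15 215] [245.5 221.9] [array([246.5, 221.4]), array([ 9. , 37.9]), np.float64(73.8)] [0.629 0.049 0.068]
scene green [231 254  27  22 170] [241.6 263.5] [array([244.9, 264.5]), array([12.1, 30.5]), np.float64(66.8)] [0.55  0.112 0.045]
scene red [207 217  10   7  35] [211.5 220. ] [array([211.7, 220. ]), array([ 3.3, 10.2]), np.float64(69.4)] [0.703 0.093 0.045]
scene red [141 253   7  11  38] [144.1 258.2] [array([144.2, 257.9]), array([ 3.5, 11.1]), np.float64(18.4)] [0.684 0.264 0.045]
scene red [261 289  14  10  72] [267.  293.5] [array([267.4, 292.8]), array([ 6.3, 14.3]), np.float64(63.4)] [0.453 0.117 0.045]
```

View pics/t1.png

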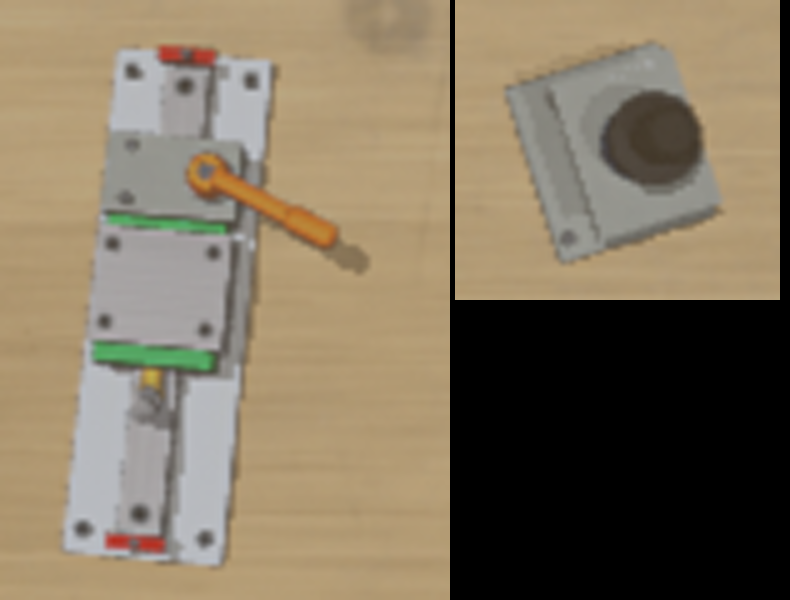

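View pics/s1.png

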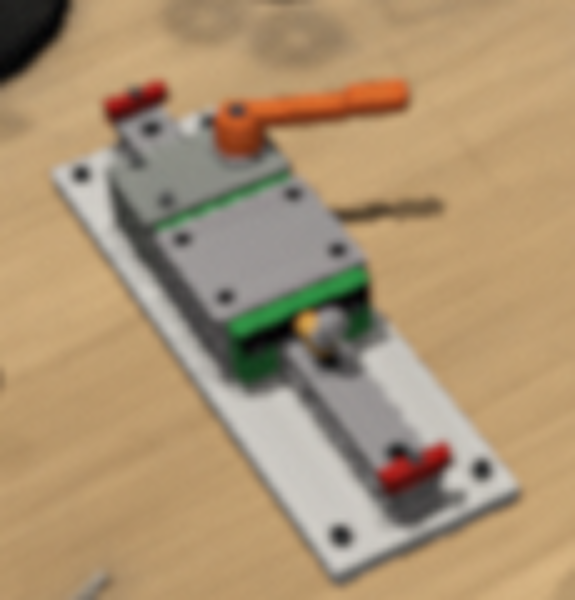

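The crops show the hub at crop (207,172), the lever tip end near (335,238), the nipple head at (150,400), the plate corners, and the gun flange at (652,138) with its neck top at (672,132). In the scene crop the nipple head is at (330,322) and the hub top at (237,110).

```bash
python3 - <<'E'
from h import *
a=vision.camera("top"); b=vision.camera("scene")
t=lambda u,v:(195+u/5-.4,155+v/5-.4); g=lambda u,v:(315+(u-455)/5-.4,220+v/5-.4); s=lambda u,v:(185+u/5-.4,200+v/5-.4)
C=[onz(a,t(*p),.01) for p in((118,50),(272,62),(225,565),(65,550))]
print("plate",np.round(C,4).tolist(),[round(np.linalg.norm(C[i]-C[(i+1)%4]),4) for i in range(4)])
ax=(C[0]+C[1]-C[2]-C[3])/2; print("yaw",np.degrees(np.arctan2(ax[1],ax[0])))
D=[onz(b,s(*p),.01) for p in((55,172),(518,492),(338,580))]; print("plate scene",np.round(D,4).tolist(),np.linalg.norm(D[2]-D[0]),np.linalg.norm(D[1]-D[2]))
ax=D[2]-D[0]; print(np.degrees(np.arctan2(-ax[1],-ax[0])))
print("hub",onz(a,t(207,172),.071),onz(b,s(237,110),.071),tri(a,t(207,172),b,s(237,110)))
print("tipend",onz(a,t(337,239),.070),onz(b,s(408,95),.070))
print("nip",onz(a,t(150,400),.058),onz(b,s(330,322),.058),tri(a,t(150,400),b,s(330,322)))
print("green front L/R", onz(a,t(93,350),.047),onz(a,t(215,362),.047))
print("seat brk",onz(a,g(652,138),.156),onz(a,g(672,133),.203))
print("stand",[onz(a,g(*p),z).round(3).tolist() for p,z in(((507,88),.005),((565,262),.005),((658,42),.095),((720,210),.095),((600,245),.095))])
E
```

```text
plate [[0.7253, 0.1286, 0.01], [0.7182, 0.0458, 0.01], [0.4514, 0.0684, 0.01], [0.4593, 0.1518, 0.01]] [np.float64(0.083), np.float64(0.2678), np.float64(0.0837), np.float64(0.267)]
yaw -4.908458246462291
plate scene [[0.7206, 0.1281, 0.01], [0.4445, 0.0739, 0.01], [0.4509, 0.1551, 0.01]] 0.27102844867845544 0.08147933526695726
-5.705839047187632
hub [0.6472332  0.07325948 0.071     ] [0.64451682 0.07353541 0.071     ] (array([0.64714181, 0.07291306, 0.06899231]), np.float64(0.0014399736857485747))
tipend [0.61297361 0.00773027 0.07      ] [0.6090303  0.00921675 0.07      ]
nip [0.533424   0.10210103 0.058     ] [0.52653272 0.10518852 0.058     ] (array([0.53336157, 0.10230314, 0.05082288]), np.float64(0.0019765668205400976))
green front L/R [0.55988906 0.13304816 0.047     ] [0.55353301 0.07077306 0.047     ]
seat brk [ 0.49604801 -0.20559799  0.156     ] [ 0.4958368  -0.20677339  0.203     ]
stand [[0.53, -0.155, 0.005], [0.44, -0.183, 0.005], [0.545, -0.219, 0.095], [0.465, -0.247, 0.095], [0.448, -0.189, 0.095]]
```

Emit:
arm_command([
  [2.4,0,0,-0.6,-7.12],
  [2.4,0,0,-0.6,-7.12],
  [2.4,0,0,-0.6,-7.12],
  [2.4,0,0,-0.6,-7.12],
  [2.4,0,0,-0.6,-7.12],
  [2.4,0.48,-4.6,0,0],
  [2.4,0.48,-4.6,0,0],
  [2.4,0.48,-4.6,0,0],
  [2.4,0.48,-4.6,0,0],
  [2.4,0.48,-4.6,0,0],
], newtons=20)

```text
t: 1.3
tool_pos: [0.3839, -0.3235, 0.2688]
orientation: [0.97, -0.245, 0.0, 0.0]
contact_force: [0.5, -0.6, -0.7]
opening: 0.271
```

Emit:
arm_command([
  [2.4,0.48,-4.6,0,0],
  [2.4,0.48,-4.6,0,0],
  [2.4,0.48,-4.6,0,0],
  [2.4,0.48,-4.6,0,0],
  [2.4,0.48,-4.6,0,0],
  [2.4,0.48,-4.6,0,0],
  [2.4,0.48,-4.6,0,0],
  [2.4,0.48,-4.6,0,0],
  [2.4,0.48,-4.6,0,0],
  [2.4,0,0,0,0],
])

```text
t: 2.3
tool_pos: [0.6191, 0.0237, 0.2682]
orientation: [0.97, -0.242, -0.0, -0.001]
contact_force: [0.0, 0.6, -0.3]
opening: 0.272
```

```bash
cat >> h.py <<'E'
def plan(x,y,z,yaw=None):
    s=observe(); p=s["tool_pos"]; q=s["orientation"]
    from scipy.spatial.transform import Rotation as R
    M=R.from_quat(q).as_matrix(); w=np.degrees(np.arctan2(M[1,0],M[0,0])); tgt=w if yaw is None else yaw
    d=M.T@(np.array([x,y,z])-p)*100
    print("t%.2f"%s["t"],"tcp",p.round(4),"yaw %.1f"%w,"tiltz",M[:,2].round(3),"open %.4f"%(s["opening"]*.0881),"F",s["contact_force"].round(1),"\n cm",d.round(2),"turn %.1f"%((w-tgt+180)%360-180))
E
python3 - <<'E'
from h import *
plan(.618,.021,.056,-28.3)
a=vision.camera("top"); b=vision.camera("scene")
A=cv2.resize(a["image"][155:275,195:285],None,fx=4,fy=4,interpolation=cv2.INTER_CUBIC)
B=cv2.resize(b["image"][190:310,185:285],None,fx=4,fy=4,interpolation=cv2.INTER_CUBIC)
cv2.imwrite("pics/c2.png",np.hstack([A,B])[:,:,::-1])
E
```

```text
t2.30 tcp [0.6191 0.0237 0.2682] yaw -28.0 tiltz [ 0.     0.002 -1.   ] open 0.0239 F [ 0.   0.6 -0.3] 
 cm [ 0.04  0.33 21.22] turn 0.3
```

View pics/c2.png

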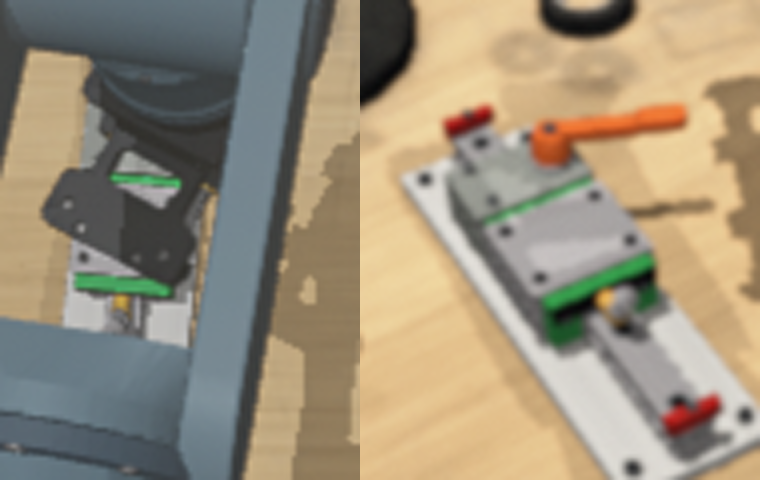

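The scene view still shows the lever open, from hub (550,135) to tip end (685,115) in the crop; the top view is blocked by the arm. I'll go down over the handle and look from the scene camera.

Emit:
arm_command([
  [2.4,0,0.1,4,0],
  [2.4,0,0.1,4,0],
  [2.4,0,0.1,4,0],
  [2.4,0,0,3,0],
  [2.4,0,0,2.3,0],
  [2.4,0,0,0,0],
])

```text
t: 3.0
tool_pos: [0.6127, 0.0152, 0.092]
orientation: [0.969, -0.245, -0.004, 0.0]
contact_force: [-0.4, -0.2, -0.3]
opening: 0.272
```

```bash
python3 - <<'E'
from h import *
plan(.618,.021,.056,-28.3)
b=vision.camera("scene"); show(b,190,310,150,250,6,"pics/s3.png")
E
```

```text
t3.00 tcp [0.6127 0.0152 0.092 ] yaw -28.4 tiltz [-0.007  0.001 -1.   ] open 0.0239 F [-0.4 -0.2 -0.3] 
 cm [ 0.22 -0.77  3.6 ] turn -0.1
```

View pics/s3.png

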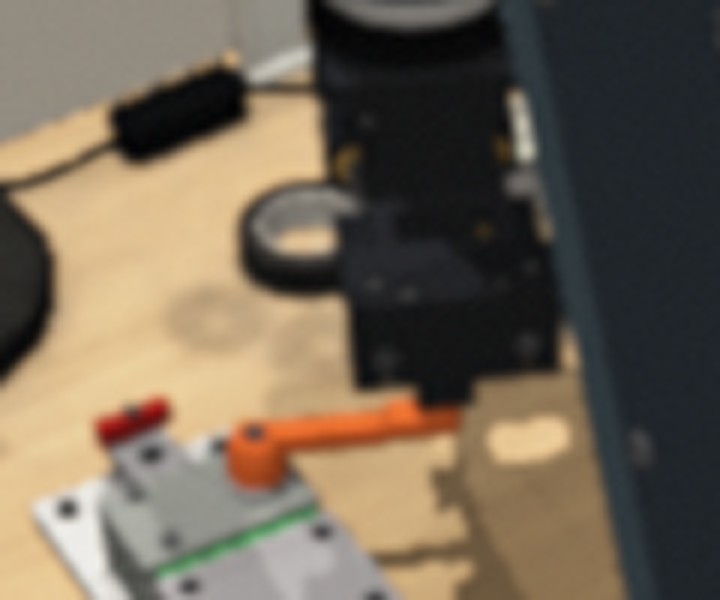

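The fingers hang just over the handle end (finger tip at (445,400), handle at (430,415)). I'll shift 7 mm towards the hub and lower.

Emit:
arm_command([
  [2.4,0.2,-0.7,0,0],
  [2.4,0,0,1.2,0],
  [2.4,0,0,1.2,0],
  [2.4,0,0,1.2,0],
  [2.4,0,0,0,0],
])

```text
t: 3.55
tool_pos: [0.6192, 0.0218, 0.0571]
orientation: [0.97, -0.244, -0.002, 0.0]
contact_force: [-0.1, -0.5, -0.1]
opening: 0.269
```

```bash
python3 - <<'E'
from h import *
plan(.618,.021,.056,-28.3)
hx,hy,r=.646,.0733,.06
for th in np.linspace(67,-4,9):
    a=np.radians(174.8+th); print(round(th,1),(hx+r*np.cos(a)).round(4),(hy+r*np.sin(a)).round(4))
b=vision.camera("scene"); h=hsv(b); H,S,V=h[...,0],h[...,1],h[...,2]
for i,st,ce,rr in blobs((H>4)&(H<14)&(S>150)&(V>100)): print(st,ce.round(1),rr)
E
```

```text
t3.55 tcp [0.6192 0.0218 0.0571] yaw -28.3 tiltz [-0.004  0.001 -1.   ] open 0.0237 F [-0.1 -0.5 -0.1] 
 cm [-0.07  0.13  0.11] turn 0.0
67.0 0.6176 0.0204
58.1 0.6098 0.0254
49.2 0.6029 0.0316
40.4 0.597 0.0387
31.5 0.5922 0.0467
22.6 0.5888 0.0553
13.8 0.5867 0.0644
4.9 0.586 0.0736
-4.0 0.5868 0.0829
[228 219  17  12 129] [235.4 224.2] ((236.21539306640625, 224.7230987548828), (10.17084789276123, 16.868722915649414), 82.87498474121094)
```

Emit:
arm_command([
  [2.4,-0.37,-0.012,0,3.5],
  [2.4,-0.37,-0.012,0,3.5],
  [2.4,-0.37,-0.012,0,3.5],
  [2.4,-0.37,-0.012,0,3.5],
  [2.4,-0.37,-0.012,0,3.5],
  [2.4,-0.37,-0.012,0,3.5],
  [2.4,-0.37,-0.012,0,3.5],
  [2.4,-0.37,-0.012,0,3.5],
  [2.4,-0.37,-0.012,0,3.5],
  [2.4,-0.37,-0.012,0,3.5],
])

```text
t: 4.6
tool_pos: [0.596, 0.0468, 0.0602]
orientation: [0.851, -0.526, 0.001, 0.0]
contact_force: [0.4, -3.9, 0.6]
opening: 0.27
```

```bash
python3 - <<'E'
from h import *
plan(.5937,.044,.057,-63)
E
```

```text
t4.60 tcp [0.596  0.0468 0.0602] yaw -63.4 tiltz [ 0.001 -0.001 -1.   ] open 0.0237 F [ 0.4 -3.9  0.6] 
 cm [0.15 0.34 0.32] turn -0.4
```

Emit:
arm_command([
  [2.4,-0.37,0.02,0.03,3.5],
  [2.4,-0.37,0.02,0.03,3.5],
  [2.4,-0.37,0.02,0.03,3.5],
  [2.4,-0.37,0.02,0.03,3.5],
  [2.4,-0.37,0.02,0.03,3.5],
  [2.4,-0.37,0.02,0.03,3.5],
  [2.4,-0.37,0.02,0.03,3.5],
  [2.4,-0.37,0.02,0.03,3.5],
  [2.4,-0.37,0.02,0,3.5],
  [2.4,0,0,0,0],
])

```text
t: 5.6
tool_pos: [0.588, 0.0791, 0.0584]
orientation: [-0.677, 0.736, -0.001, 0.001]
contact_force: [1.4, -1.9, 1.0]
opening: 0.273
```

```bash
python3 - <<'E'
from h import *
plan(.5868,.083,.057,-95)
E
```

```text
t5.60 tcp [0.588  0.0791 0.0584] yaw -94.8 tiltz [ 0.003 -0.001 -1.   ] open 0.0240 F [ 1.4 -1.9  1. ] 
 cm [-0.38  0.16  0.14] turn 0.2
```

Emit:
arm_command([
  [2.4,-0.2,0,0,0],
  [2.4,-0.2,0,0,0],
  [2.4,0,0,0,0],
])

```text
t: 5.9
tool_pos: [0.5873, 0.0833, 0.0575]
orientation: [-0.677, 0.736, -0.0, 0.0]
contact_force: [0.7, -3.2, 2.6]
opening: 0.271
```

Emit:
arm_command([
  [2.4,-0.15,0,0,0],
  [2.4,-0.15,0,0,0],
  [2.4,0,0,0,0],
])

```text
t: 6.2
tool_pos: [0.5872, 0.085, 0.0574]
orientation: [-0.677, 0.736, -0.001, -0.001]
contact_force: [-0.6, -9.3, 3.8]
opening: 0.273
```

Emit:
arm_command([
  [2.4,-0.15,0,0,0],
  [2.4,-0.1,0,0,0],
  [2.4,0,0,0,0],
])

```text
t: 6.5
tool_pos: [0.5872, 0.0854, 0.0573]
orientation: [-0.677, 0.736, -0.001, -0.002]
contact_force: [-2.7, -18.3, 5.2]
opening: 0.273
```

Emit:
arm_command([
  [2.4,0.4,0,0,0],
  [2.4,0.4,0,0,0],
  [2.4,0,0,-2,0],
  [2.4,0,0,-5,0],
  [5,0,0,-5,0],
  [5,0,0,-4,0],
  [5,3,3,-2,0],
  [5,4,2,0,0],
  [5,4,2,0,0],
  [5,4,2,0,0],
])

```text
t: 7.5
tool_pos: [0.4834, -0.061, 0.2371]
orientation: [-0.678, 0.735, 0.0, 0.0]
contact_force: [-0.3, -0.5, -0.6]
opening: 0.568
```

```bash
python3 - <<'E'
from h import *
plan(.496,-.206,.24,-95)
a=vision.camera("top"); b=vision.camera("scene")
A=cv2.resize(a["image"][155:275,195:285],None,fx=4,fy=4,interpolation=cv2.INTER_CUBIC)
B=cv2.resize(b["image"][190:310,185:285],None,fx=4,fy=4,interpolation=cv2.INTER_CUBIC)
cv2.imwrite("pics/c4.png",np.hstack([A,B])[:,:,::-1])
E
```

```text
t7.50 tcp [ 0.4834 -0.061   0.2371] yaw -94.7 tiltz [-0.     0.001 -1.   ] open 0.0500 F [-0.3 -0.5 -0.6] 
 cm [14.35 -2.44 -0.31] turn 0.3
```

View pics/c4.png

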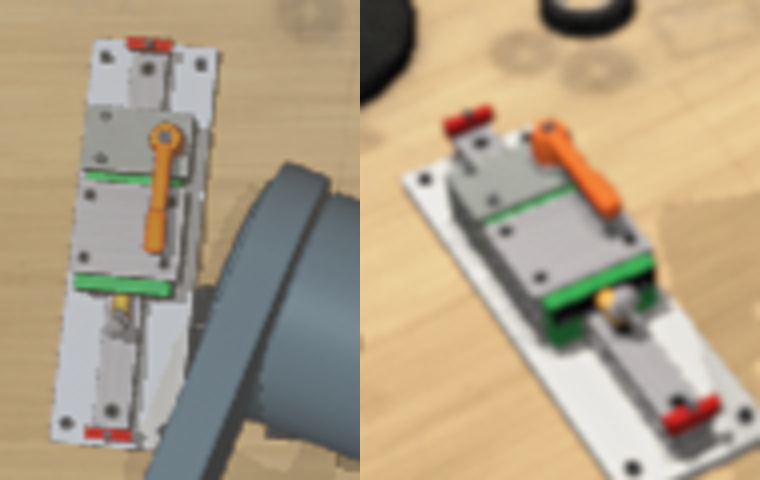

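The lever is now folded along the rail (crop hub (165,135) to tip (153,245)), and the push met a hard stop at 18 N. Next is the gun.

Emit:
arm_command([
  [6,3.6,-0.6,-1,0],
  [6,3.6,-0.6,0,0],
  [6,3.6,-0.6,0,0],
  [6,3.6,-0.6,0,0],
  [6,0,0,0,0],
  [6,0,0,0,0],
])

```text
t: 8.2
tool_pos: [0.4967, -0.2059, 0.2465]
orientation: [-0.677, 0.736, 0.001, 0.0]
contact_force: [-0.4, 0.2, 0.7]
opening: 0.679
```

```bash
python3 - <<'E'
from h import *
plan(.496,-.206,.163,-95.2)
b=vision.camera("scene"); print(proj(b,(.496,-.206,.15)))
show(b,330,480,130,260,5,"pics/s5.png")
E
```

```text
t8.20 tcp [ 0.4967 -0.2059  0.2465] yaw -94.8 tiltz [-0.001  0.002 -1.   ] open 0.0599 F [-0.4  0.2  0.7] 
 cm [0.04 0.06 8.35] turn 0.4
[379.70450548 176.93448083]
```

View pics/s5.png

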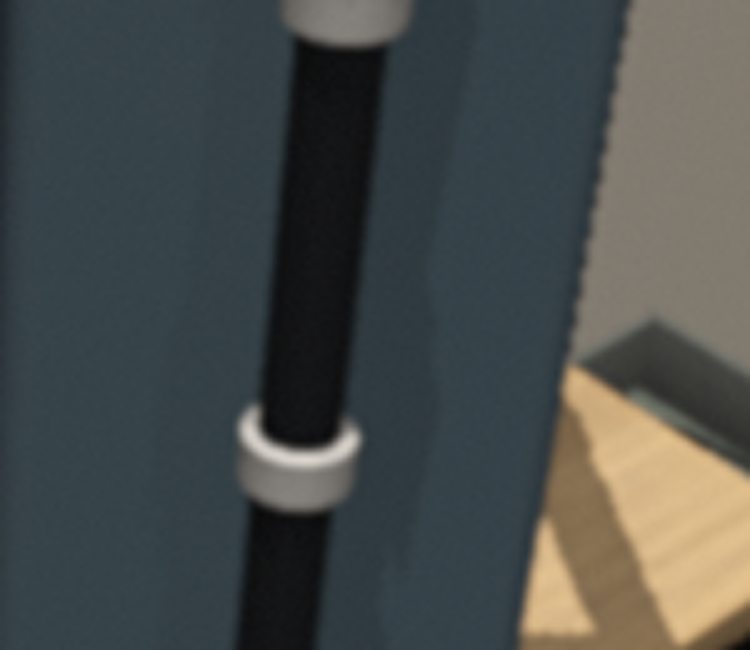

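The arm hides the gun from the scene camera here. I have viewed 8 pictures, so from here I'll rely on force and opening checks. Descend and grip.

Emit:
arm_command([
  [6,0,0,2.5,0],
  [6,0,0,2.5,0],
  [6,0,0,1.5,0],
  [6,0,0,1.2,0],
  [6,0,0,0.6,0],
  [6,0,0,0,0],
])

```text
t: 8.85
tool_pos: [0.4965, -0.2056, 0.1638]
orientation: [-0.677, 0.736, 0.001, -0.0]
contact_force: [-1.2, 0.0, 0.3]
opening: 0.684
```

Emit:
arm_command([
  [2,0,0,0,0],
  [2,0,0,0,0],
  [2,0,0,0,0],
  [2,0,0,0,0],
  [2,0,0,0,0],
  [2,0,0,0,0],
], newtons=15)

```text
t: 9.45
tool_pos: [0.4968, -0.207, 0.1646]
orientation: [-0.677, 0.736, -0.0, -0.0]
contact_force: [-0.6, -1.2, 0.5]
opening: 0.267
```

```bash
python3 - <<'E'
from h import *
plan(.496,-.206,.163,-95.2)
E
```

```text
t9.45 tcp [ 0.4968 -0.207   0.1646] yaw -94.8 tiltz [ 0.    -0.001 -1.   ] open 0.0235 F [-0.6 -1.2  0.5] 
 cm [-0.09  0.08  0.16] turn 0.4
```

Emit:
arm_command([
  [2,0,0,-1,0],
  [2,0,0,-1,0],
  [2,0,0,-1,0],
  [2,0,0,-1,0],
  [2,0,0,-1,0],
  [2,0,0,-1,0],
  [2,0,0,0,0],
], newtons=15)

```text
t: 10.15
tool_pos: [0.4975, -0.2071, 0.2264]
orientation: [-0.677, 0.736, -0.002, 0.0]
contact_force: [0.4, 0.1, -3.1]
opening: 0.267
```

```bash
python3 - <<'E'
from h import *
plan(.496,-.206,.223,-95.2)
G=np.array([.4968,.2235+.019])  # grasp x,z at theta=0
L=.0885+.067; 
for th in np.arange(0,37,3):
    t=np.radians(th); print(th,(-L*np.sin(t)*100).round(2),((L-L*np.cos(t))*100).round(2))
E
```

```text
t10.15 tcp [ 0.4975 -0.2071  0.2264] yaw -94.8 tiltz [ 0.003 -0.002 -1.   ] open 0.0235 F [ 0.4  0.1 -3.1] 
 cm [-0.1   0.16  0.34] turn 0.4
0 -0.0 0.0
3 -0.81 0.02
6 -1.63 0.09
9 -2.43 0.19
12 -3.23 0.34
15 -4.02 0.53
18 -4.81 0.76
21 -5.57 1.03
24 -6.32 1.34
27 -7.06 1.69
30 -7.77 2.08
33 -8.47 2.51
36 -9.14 2.97
```

Emit:
arm_command([
  [2,0,0.35,0.2,0],
  [2,0,0.4,0.01,0],
  [2,0,0.4,0.01,0],
  [2,0,0.4,0.03,0],
  [2,0,0.4,0.04,0],
  [2,0,0.4,0.05,0],
  [2,0,0.4,0.05,0],
  [2,0,0,0,0],
], newtons=12)

```text
t: 10.95
tool_pos: [0.4687, -0.2042, 0.2204]
orientation: [-0.677, 0.736, 0.0, -0.0]
contact_force: [1.0, 0.4, -2.2]
opening: 0.263
```

```bash
python3 - <<'E'
from h import *
plan(.47,-.206,.223,-95.2); print(observe()["torque"])
a=vision.camera("top"); b=vision.camera("scene")
for n,c in(("top",a),("scene",b)):
    h=hsv(c);H,S,V=h[...,0],h[...,1],h[...,2]
    for i,st,ce,r in blobs((H>95)&(H<125)&(S>140)&(V>40),25): print(n,st,ce.round(1),np.median(h[...][ (H>95)&(H<125)&(S>140)],axis=0))
B=b["image"][80:260,300:480]; A=a["image"][180:300,280:420]
cv2.imwrite("pics/p6.png",np.hstack([cv2.resize(A,(420,360),interpolation=cv2.INTER_CUBIC),cv2.resize(B,(360,360),interpolation=cv2.INTER_CUBIC)])[:,:,::-1])
E
```

```text
t10.95 tcp [ 0.4687 -0.2042  0.2204] yaw -94.8 tiltz [-0.  0. -1.] open 0.0232 F [ 1.   0.4 -2.2] 
 cm [ 0.16 -0.14 -0.26] turn 0.4
[ 0.01205693 -0.19438782 -0.03764764]
top [ 91 151  16   8  47] [ 97.9 155.3] [110. 153. 174.]
scene [294 162  27  15 163] [306.  168.2] [110. 220.  97.]
scene [  20  223   48   61 1095] [ 38.4 249.3] [110. 220.  97.]
scene [163 254  11  11 106] [168.1 258.9] [110. 220.  97.]
```

View pics/p6.png

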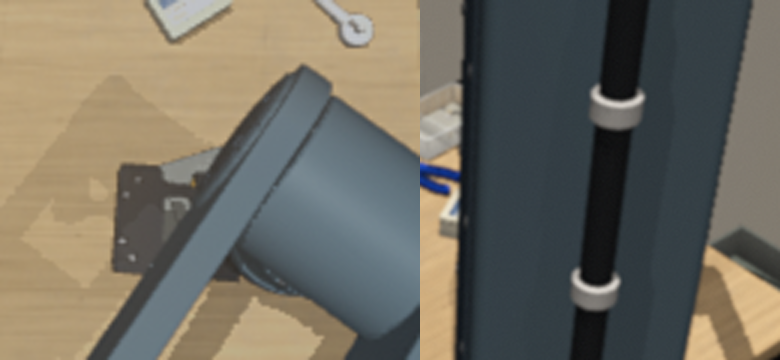

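Neither camera sees the gun there, but the force (1 N) and moment (0.19 N m) fit the gun pivoting between the pads against the hole edge. I'll go on towards 30 degrees.

Emit:
arm_command([
  [2,0,0.6,0.1,0],
  [2,0,0.6,0.12,0],
  [2,0,0.6,0.15,0],
  [2,0,0.6,0.17,0],
  [2,0,0.6,0.2,0],
  [2,0,0.6,0.22,0],
  [2,0,0.6,0.24,0],
  [2,0,0.6,0.26,0],
  [2,0,0.6,0.26,0],
  [2,0,0,0,0],
], newtons=12)

```text
t: 12.05
tool_pos: [0.4145, -0.1996, 0.2027]
orientation: [-0.677, 0.736, 0.0, -0.0]
contact_force: [0.9, 0.2, -2.2]
opening: 0.269
```

```bash
python3 - <<'E'
from h import *
plan(.417,-.206,.203,-95.2); print(observe()["torque"])
E
```

```text
t12.05 tcp [ 0.4145 -0.1996  0.2027] yaw -94.8 tiltz [-0.001  0.    -1.   ] open 0.0237 F [ 0.9  0.2 -2.2] 
 cm [ 0.62 -0.3  -0.03] turn 0.4
[ 0.0575255  -0.21290043 -0.02333603]
```

Emit:
arm_command([
  [2,0,0,0,0],
  [2,0,0,0,0],
  [2,0,0,0,0],
  [2,0,0.3,-0.52,0],
  [2,0,0.3,-0.52,0],
  [2,0,0.3,-0.52,0],
  [2,0,0.3,-0.52,0],
  [2,0,0.3,-0.52,0],
  [2,0,0,-2,0],
  [2,0,0,-2,0],
], newtons=60)

```text
t: 13.05
tool_pos: [0.3997, -0.1983, 0.2696]
orientation: [-0.677, 0.736, 0.001, -0.0]
contact_force: [-0.0, -0.4, -3.4]
opening: 0.256
```

```bash
python3 - <<'E'
from h import *
plan(.45,.10,.27,-95.2); print(observe()["torque"])
E
```

```text
t13.05 tcp [ 0.3997 -0.1983  0.2696] yaw -94.8 tiltz [-0.001  0.001 -1.   ] open 0.0226 F [-0.  -0.4 -3.4] 
 cm [-3.014e+01 -2.520e+00 -2.000e-02] turn 0.4
[ 0.00998363  0.05722928 -0.00971482]
```

Emit:
arm_command([
  [2,-3.47,-0.11,0,0.04],
  [2,-3.47,-0.11,0,0.04],
  [2,-3.47,-0.11,0,0.04],
  [2,-3.47,-0.11,0,0.04],
  [2,-3.47,-0.11,0,0.04],
  [2,-3.47,-0.11,0,0.04],
  [2,-3.47,-0.11,0,0.04],
  [2,-3.47,-0.11,0,0.04],
  [2,-3.47,-0.11,0,0.04],
  [2,0,0,0,0],
])

```text
t: 14.05
tool_pos: [0.4368, 0.1149, 0.2695]
orientation: [-0.676, 0.737, 0.001, 0.0]
contact_force: [0.2, -0.7, -3.4]
opening: 0.256
```

```bash
python3 - <<'E'
from h import *
plan(.436,.1117,.230,-95.2)
a=vision.camera("top"); b=vision.camera("scene"); tcp=observe()["tool_pos"]
ax=np.array([-.498,.0455,.866]); G=tcp+[0,0,.019]
for n,c in(("top",a),("scene",b)): print(n,"pred seat",proj(c,G-.1505*ax),"origin",proj(c,G-.0885*ax),"flange",proj(c,G-.0275*ax),"tip",proj(c,(.531,.1025,.064)))
A=a["image"][160:260,180:280]; B=b["image"][170:300,190:320]
cv2.imwrite("pics/p7.png",np.hstack([cv2.resize(A,(380,380),interpolation=cv2.INTER_CUBIC),cv2.resize(B,(420,420),interpolation=cv2.INTER_CUBIC)[:380]])[:,:,::-1])
for n,c in(("top",a),("scene",b)):
    h=hsv(c);H,S,V=h[...,0],h[...,1],h[...,2]
    for i,st,ce,r in blobs((H>100)&(H<125)&(S>120)&(V>40),25): print(n,st,ce.round(1),r)
E
```

```text
t14.05 tcp [0.4368 0.1149 0.2695] yaw -94.9 tiltz [-0.     0.001 -1.   ] open 0.0226 F [ 0.2 -0.7 -3.4] 
 cm [0.34 0.05 3.95] turn 0.3
top pred seat [217.19686794 240.64565191] origin [211.85608472 253.40746196] flange [205.9226369  267.58544502] tip [224.10292886 235.3802046 ]
scene pred seat [251.99867011 230.72642057] origin [258.79321388 218.07887526] flange [266.29583716 204.11329181] tip [250.3122309  260.00364925]
top [ 91 150  16   9  54] [ 98.  155.2] ((97.81034851074219, 155.22413635253906), (16.526885986328125, 4.642384052276611), 21.801410675048828)
top [171 188   9   9  68] [175.  191.9] ((175.0, 192.0), (8.0, 8.0), 90.0)
scene [308 164  13   6  51] [314.5 166.4] ((314.2353515625, 166.058837890625), (12.126781463623047, 4.850712776184082), 14.03624439239502)
scene [303 170  11   7  43] [308.  173.3] ((307.8999938964844, 173.3000030517578), (11.384201049804688, 3.7947330474853516), 18.434946060180664)
scene [252 213  16  15 129] [258.3 221.5] ((258.1460266113281, 221.67800903320312), (16.696823120117188, 9.550076484680176), 34.69515609741211)
scene [  19  223   49   61 1139] [ 38.6 249.7] ((42.20923614501953, 253.5738525390625), (63.11017608642578, 30.554895401000977), 64.44003295898438)
scene [163 254  11  11 111] [168.2 258.9] ((168.0, 259.0), (10.0, 10.0), 90.0)
```

View pics/p7.png

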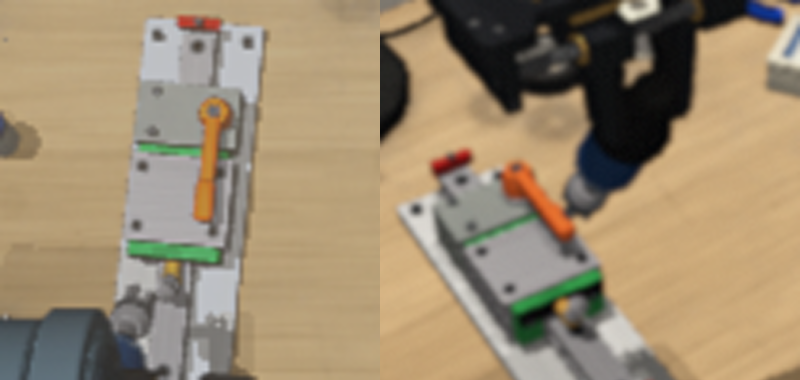

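Both views now show the coupler: top at about px (214,243), scene at (253.5,232), with the nipple at top crop (168,280) and scene crop (570,310). The tilt direction is right. I'll go closer so both can be measured in the same picture.

Emit:
arm_command([
  [2,0.1,-0.2,2,0.1],
  [2,0.1,-0.2,2,0.1],
  [2,0.1,-0.2,2,0.1],
  [2,0.08,-0.12,1.2,0],
  [2,0,0,0,0],
  [2,0,0,0,0],
])

```text
t: 14.75
tool_pos: [0.4443, 0.1067, 0.1978]
orientation: [-0.672, 0.74, -0.0, 0.0]
contact_force: [0.7, -0.7, -2.0]
opening: 0.258
```

```bash
python3 - <<'E'
from h import *
plan(.4436,.1105,.197,-95.2)
a=vision.camera("top"); b=vision.camera("scene"); tcp=observe()["tool_pos"]
np.savez("k8.npz",a=a["image"],b=b["image"],tcp=tcp)
ax=np.array([-.498,.0455,.866]); G=tcp+[0,0,.019]
for n,c in(("top",a),("scene",b)): print(n,"pred jawend",proj(c,G-.1605*ax),"seat",proj(c,G-.1505*ax),"origin",proj(c,G-.0885*ax),"flange",proj(c,G-.0275*ax),"tip",proj(c,(.531,.1025,.064)))
A=a["image"][210:265,195:245]; B=b["image"][200:280,225:290]
A=cv2.resize(A,None,fx=8,fy=8,interpolation=cv2.INTER_CUBIC); B=cv2.resize(B,None,fx=6,fy=6,interpolation=cv2.INTER_CUBIC)
W=np.zeros((480,790,3),np.uint8); W[:440,:400]=A; W[:480,400:790]=B; cv2.imwrite("pics/p8.png",W[:,:,::-1])
E
```

```text
t14.75 tcp [0.4443 0.1067 0.1978] yaw -95.5 tiltz [ 0. -0. -1.] open 0.0228 F [ 0.7 -0.7 -2. ] 
 cm [-0.37  0.11  0.08] turn -0.3
top pred jawend [224.39500641 237.46619856] seat [223.69993038 239.24878516] origin [219.1058078  251.03083632] flange [214.04551196 264.0084318 ] tip [224.10292886 235.3802046 ]
scene pred jawend [252.8376323  256.03185448] seat [253.82882151 254.41303248] origin [260.3672409  243.73440819] flange [267.54334694 232.01430646] tip [250.3122309  260.00364925]
```

View pics/p8.png

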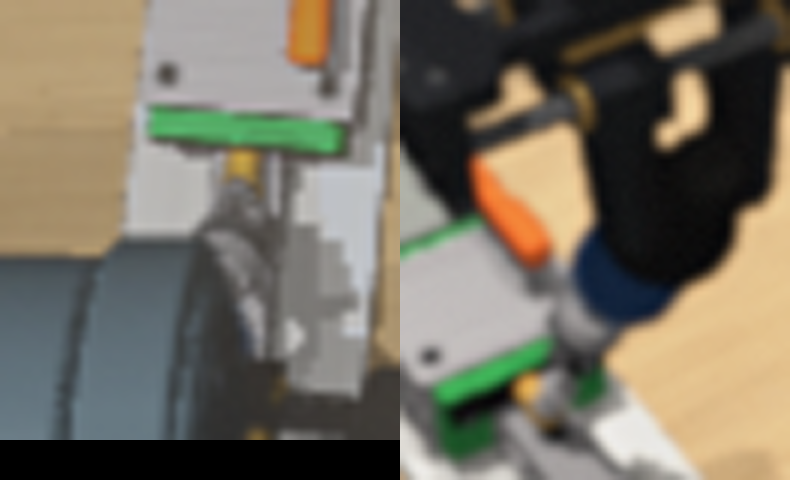

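The picture shows the coupler just above the nipple, but they overlap too much to measure. I'll back off along the axis and segment the gun by differencing against the first images.

Emit:
arm_command([
  [2,-0.37,0,0,-0.3],
  [2,0,0.5,-0.87,0],
  [2,0,0.5,-0.87,0],
  [2,0,0.5,-0.87,0],
  [2,0,0,0,0],
  [2,0,0,0,0],
])

```text
t: 15.45
tool_pos: [0.4296, 0.1124, 0.2239]
orientation: [-0.675, 0.738, -0.001, 0.001]
contact_force: [-0.1, 0.2, -4.0]
opening: 0.26
```

```bash
python3 - <<'E'
from h import *
plan(.4294,.111,.223,-95.2)
a=vision.camera("top"); b=vision.camera("scene"); tcp=observe()["tool_pos"]
np.savez("k9.npz",a=a["image"],b=b["image"],tcp=tcp)
G=tcp+[0,0,.019]; ax=np.array([-.498,.0455,.866])
def P(c,L): return proj(c,G-L*ax).round(1)
for n,c in(("top",a),("scene",b)): print(n,"jawend",P(c,.1605),"seat",P(c,.1505),"origin",P(c,.0885))
i0={n:cv2.imread(f"pics/{n}0.png")[:,:,::-1] for n in("top","scene")}
def up(I,x0,x1,y0,y1,s): return cv2.resize(I[y0:y1,x0:x1],None,fx=s,fy=s,interpolation=cv2.INTER_CUBIC)
W=np.vstack([np.hstack([up(a["image"],200,240,220,260,7),up(b["image"],225,285,210,275,7)[:280],]) ])
W=np.zeros((560+30,790,3),np.uint8)
W[:290,:390]=up(a["image"],200,239,222,251,10); W[295:585,:390]=up(i0["top"],200,239,222,251,10)
W[:290,400:790]=up(b["image"],234,273,242,271,10) if 0 else up(b["image"],230,282,225,264,7.5)[:290,:390]
W[295:585,400:790]=up(i0["scene"],234,273,246,275,10)
cv2.imwrite("pics/p9.png",W[:,:,::-1])
E
```

```text
t15.45 tcp [0.4296 0.1124 0.2239] yaw -95.1 tiltz [ 0.002 -0.    -1.   ] open 0.0229 F [-0.1  0.2 -4. ] 
 cm [0.14 0.01 0.09] turn 0.1
top jawend [220.7 243.2] seat [220. 245.] origin [215.  257.5]
scene jawend [254.3 252.5] seat [255.4 250.9] origin [262.2 239.7]
```

View pics/p9.png

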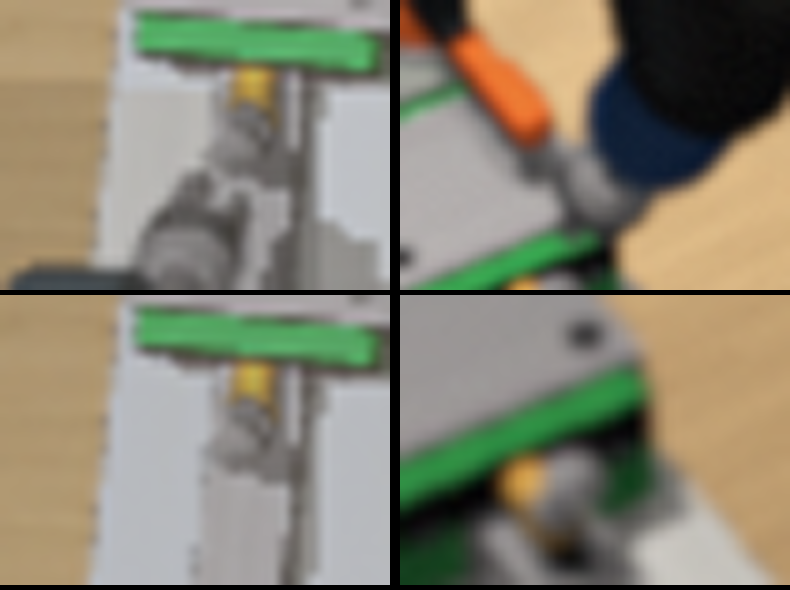

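The last picture is clear. Top view: jaw prongs end at crop (200,180) and (236,192), and the nipple head is at (240,142). Scene view: coupler at (600,190), nipple head at (570,475). Those are all 12 views used, so I'll refine the numbers from pixel values.

```bash
python3 - <<'E'
import numpy as np,cv2
k=np.load("k9.npz"); t0=cv2.imread("pics/top0.png")[:,:,::-1]; s0=cv2.imread("pics/scene0.png")[:,:,::-1]
def pr(I,x0,x1,y0,y1,nm):
    print(nm,"cols",x0); g=I.astype(int).sum(2)//3
    for y in range(y0,y1): print(y," ".join("%3d"%v for v in g[y,x0:x1]))
pr(t0,214,234,228,246,"top0"); pr(k["a"],210,230,234,254,"top9")
pr(s0,241,262,255,274,"scene0"); pr(k["b"],242,264,238,260,"scene9")
E
```

```text
top0 cols 214
228 180 162 157 109  90  87  89  81  90  90  98  96  87  78  82  87  80  85  94  93
229 187 186 187 178 146 143 142 139 160 136 138 141 123  98 106 126  80  81  84  80
230 186 187 187 186 185 186 183 165 161 133 137 143 123 100 126 155 102 108 136 141
231 186 186 185 185 186 187 182 154 155 123 127 133 117  96 127 156  97 107 150 185
232 186 185 186 185 185 186 182 155 140 112 111 115 110  98 128 161 103 119 150 186
233 186 186 185 185 185 187 182 159 140 120 119 114  90  95 129 162 112 123 155 185
234 186 185 185 185 186 187 183 164 146 118 109 107 112  96 128 160 101 138 183 187
235 186 186 185 185 186 187 184 166 146 140 122  98 112 102 128 161 109 147 186 186
236 186 185 185 185 186 186 179 149 142 142 136 117  88 107 126 149 108 149 186 186
237 186 185 185 186 186 182 156 139 136 130 129 116  98 114 113 108 107 149 186 186
238 186 185 185 186 187 183 161 143 126 115 112 107 112 116 112  96 104 150 185 187
239 186 186 185 186 186 183 165 159 142 122 128 119 114 115 110  89 101 149 186 187
240 186 186 185 186 186 180 153 162 162 163 165 156 125 121 118  91 106 150 18
[... 5147 characters left out ...]
 154 116  83  84 100 107 107 106  97  87  79  72  84 116
253 177 177 176 175 175 174 174 171 155 118  77  67  79  92  94  91  86  77  73  77 102 140
254 176 174 175 175 173 172 168 158 135 100  70  57  62  69  74  74  71  71  79  96 127 158
255 175 174 175 171 167 157 146 130 107  83  67  64  63  61  56  53  57  77 107 133 157 172
256 174 172 166 158 144 130 114 103  95  83  77  76  75  68  54  45  63 105 145 167 174 176
257 161 154 144 131 115 106 100  98  97  93  85  78  73  61  45  40  70 126 165 177 178 177
258 133 119 112 108 104 102 101 100  93  85  75  63  48  35  22  23  65 127 167 178 177 177
259 105  99 100 101 101  99  93  82  70  56  43  31  19  15  10  15  60 125 167 178 179 180
```

Emit:
arm_command([
  [2,-0.08,0.9,0,0.1],
  [2,0,-0.5,0.87,0],
  [2,0,-0.5,0.87,0],
  [2,0,-0.5,0.87,0],
  [2,0,-0.25,0.43,0],
  [2,0,0,0,0],
  [2,0,0,0,0],
])

```text
t: 16.25
tool_pos: [0.438, 0.1123, 0.1927]
orientation: [-0.674, 0.739, 0.0, -0.0]
contact_force: [-0.7, 0.6, -3.9]
opening: 0.254
```

```bash
python3 - <<'E'
from h import *
plan(.4380,.1124,.1936,-95.2)
a=vision.camera("top"); b=vision.camera("scene"); tcp=observe()["tool_pos"]
np.savez("k10.npz",a=a["image"],b=b["image"],tcp=tcp)
G=tcp+[0,0,.019]; ax=np.array([-.498,.0455,.866])
for n,c in(("top",a),("scene",b)): print(n,"jawend",proj(c,G-.1605*ax).round(1),"seat",proj(c,G-.1505*ax).round(1),"tip",proj(c,(.5252,.1056,.064)).round(1))
def pr(I,x0,x1,y0,y1,nm):
    print(nm,"cols",x0); g=I.astype(int).sum(2)//3
    for y in range(y0,y1): print(y," ".join("%3d"%v for v in g[y,x0:x1]))
pr(a["image"],212,232,230,250,"top"); pr(b["image"],243,266,248,272,"scene")
E
```

```text
t16.25 tcp [0.438  0.1123 0.1927] yaw -95.3 tiltz [-0.001 -0.    -1.   ] open 0.0224 F [-0.7  0.6 -3.9] 
 cm [-0.01 -0.   -0.09] turn -0.1
top jawend [222.5 240.3] seat [221.8 242.1] tip [222.8 237.7]
scene jawend [252.6 261. ] seat [253.6 259.4] tip [250.6 262.3]
top cols 212
230 183 183 182 182 182 181 181 183 181 162 154 127 133 139 118  95 114 146  99 112
231 184 184 182 183 182 180 182 184 180 149 147 121 123 131 111  90 115 147  94 104
232 185 184 182 182 182 180 181 184 180 149 135 111 108 111 105  94 117 153  97 106
233 185 183 182 182 181 180 182 184 180 153 133 115 114 108  87  89 118 153 100 110
234 185 183 183 182 181 180 182 184 180 161 140 114 105 103 107  90 116 150  94 128
235 185 183 182 182 181 181 183 185 182 163 143 134 117  93 106  91 117 152 100 135
236 185 183 183 182 181 181 183 183 175 142 129 136 129 111  83  93 113 139  98 136
237 185 183 182 182 180 182 179 152 118 104  95 120 123 110  88  99 100  96  96 137
238 185 182 183 182 181 183 177 129 106 101  84  95 111 105  93 101  97  87  94 136
239 184 183 183 182 182 184 175 121 103  99 100 109 131 111  90 10
[... 2476 characters left out ...]
  89 120 149 175 190 189 184
265  45  97 139 158 160 148 122  99  83  75  67  58  56  55  57  73 102 128 152 184 201 195 186
266  42  82 120 140 149 139 121 107  98  90  78  64  61  65  74  95 119 135 152 182 204 204 193
267  63  83 104 118 129 127 114 106 101  99  90  76  75  84  98 115 132 144 157 183 209 215 204
268 107 117 115 113 117 116 109  97  92  98 104 100  98 104 114 130 149 170 187 207 222 227 217
269 143 152 141 125 109  99  92  82  77  88 108 117 117 120 139 164 189 206 220 226 229 231 227
270 149 161 156 139 114  88  74  63  59  69  93 110 120 136 171 206 224 230 231 230 229 229 230
271 134 154 161 150 122  85  54  38  35  51  72  90 106 141 190 226 234 233 231 230 229 229 230
```

In the top view the seat-to-tip line follows the nipple axis, with about 20 mm to go. In the scene view it is within about 1.3 mm. I'll approach by feel.

Emit:
arm_command([
  [2,-0.06,-0.25,0.43,0],
  [2,0,-0.25,0.43,0],
  [2,0,0,0,0],
  [2,0,0,0,0],
])

```text
t: 16.75
tool_pos: [0.4429, 0.1125, 0.1841]
orientation: [-0.674, 0.739, 0.0, -0.0]
contact_force: [0.1, 0.6, -2.9]
opening: 0.262
```

Emit:
arm_command([
  [2,0,-0.1,0.17,0],
  [2,0,0,0,0],
])

```text
t: 16.95
tool_pos: [0.444, 0.1124, 0.1825]
orientation: [-0.674, 0.739, 0.0, -0.0]
contact_force: [0.1, 0.0, -4.0]
opening: 0.257
```

Emit:
arm_command([
  [2,0,-0.1,0.17,0],
  [2,0,0,0,0],
])

```text
t: 17.15
tool_pos: [0.445, 0.1123, 0.1807]
orientation: [-0.674, 0.739, 0.0, -0.0]
contact_force: [0.2, -0.2, -2.2]
opening: 0.259
```

Emit:
arm_command([
  [2,0,-0.075,0.13,0],
  [2,0,0,0,0],
])

```text
t: 17.35
tool_pos: [0.4457, 0.1122, 0.1795]
orientation: [-0.674, 0.739, 0.0, -0.0]
contact_force: [1.1, -0.1, -3.0]
opening: 0.256
```

Emit:
arm_command([
  [2,0,-0.075,0.13,0],
  [2,0,0,0,0],
])

```text
t: 17.55
tool_pos: [0.4465, 0.1122, 0.1782]
orientation: [-0.674, 0.739, 0.0, 0.0]
contact_force: [0.1, -0.9, -3.0]
opening: 0.258
```

Emit:
arm_command([
  [2,0,-0.075,0.13,0],
  [2,0,0,0,0],
])

```text
t: 17.75
tool_pos: [0.4474, 0.112, 0.1767]
orientation: [-0.674, 0.739, -0.0, 0.0]
contact_force: [2.0, -0.5, -7.5]
opening: 0.256
```

Emit:
arm_command([
  [2,0,-0.075,0.13,0],
  [2,0,0,0,0],
])

```text
t: 17.95
tool_pos: [0.4481, 0.112, 0.1755]
orientation: [-0.674, 0.739, -0.0, 0.0]
contact_force: [1.5, -0.7, -6.0]
opening: 0.256
```

Emit:
arm_command([
  [2,0,-0.075,0.13,0],
  [2,0,0,0,0],
])

```text
t: 18.15
tool_pos: [0.4487, 0.1119, 0.1743]
orientation: [-0.674, 0.739, 0.0, -0.0]
contact_force: [0.1, -0.6, -3.2]
opening: 0.258
```

```bash
python3 - <<'E'
from h import *
plan(.4480,.1120,.1750,-95.2); print(observe()["torque"])
E
```

```text
t18.15 tcp [0.4487 0.1119 0.1743] yaw -95.2 tiltz [-0. -0. -1.] open 0.0227 F [ 0.1 -0.6 -3.2] 
 cm [-0.    0.07 -0.07] turn -0.0
[0.10716789 0.06731879 0.06203383]
```

The force briefly pulled the gun onto the nipple by about 4 N and then vanished, which fits the jaws snapping over the head. Pushing on in steps.

Emit:
arm_command([
  [2,0,-0.1,0.17,0],
  [2,0,0,0,0],
])

```text
t: 18.35
tool_pos: [0.4494, 0.112, 0.1731]
orientation: [-0.674, 0.739, 0.0, -0.0]
contact_force: [-5.0, 0.0, 5.0]
opening: 0.255
```

Emit:
arm_command([
  [2,0,-0.1,0.17,0],
  [2,0,0,0,0],
])

```text
t: 18.55
tool_pos: [0.4504, 0.1119, 0.1715]
orientation: [-0.674, 0.739, 0.0, -0.0]
contact_force: [-5.8, -0.3, 6.2]
opening: 0.255
```

Emit:
arm_command([
  [2,0,-0.1,0.17,0],
  [2,0,0,0,0],
])

```text
t: 18.75
tool_pos: [0.4514, 0.1118, 0.1699]
orientation: [-0.674, 0.739, 0.0, -0.0]
contact_force: [-6.2, 1.1, 7.0]
opening: 0.26
```

The force minus the gun's weight is 12 N at 31° to vertical, so it lies along the nipple axis and the spring is yielding. Continuing.

Emit:
arm_command([
  [2,0,-0.1,0.17,0],
  [2,0,0,0,0],
])

```text
t: 18.95
tool_pos: [0.4524, 0.1117, 0.1683]
orientation: [-0.674, 0.739, 0.0, -0.0]
contact_force: [-6.4, 0.2, 8.0]
opening: 0.257
```

Emit:
arm_command([
  [2,0,-0.1,0.17,0],
  [2,0,0,0,0],
  [2,0,0,0,0],
])

```text
t: 19.25
tool_pos: [0.4534, 0.1117, 0.1668]
orientation: [-0.674, 0.739, 0.0, -0.0]
contact_force: [-7.1, -0.1, 8.4]
opening: 0.255
```

```bash
python3 - <<'E'
from h import *
plan(.449,.1120,.1735,-95.2)
F=[];P=[]
for i in range(12):
    b=vision.camera("scene"); s=observe(); F.append(s["contact_force"]); P.append(s["tool_pos"])
f=np.mean(F,0)-[0,0,-3.4]; print("F",f.round(2),np.linalg.norm(f).round(2),"ang",np.degrees(np.arctan2(np.hypot(*f[:2]),f[2])).round(1),"std",np.std(F,0).round(2),"pos",np.mean(P,0).round(4),np.ptp(P,0).round(5),"torque",s["torque"].round(2))
h=hsv(b);H,S,V=h[...,0],h[...,1],h[...,2]
for i,st,ce,r in blobs((H>4)&(H<14)&(S>150)&(V>100)): print("lever",st,ce.round(1),r)
E
```

```text
t19.25 tcp [0.4534 0.1117 0.1668] yaw -95.2 tiltz [-0.001  0.    -1.   ] open 0.0224 F [-7.1 -0.1  8.4] 
 cm [ 0.01  0.44 -0.67] turn -0.0
F [-7.08  0.46 11.79] 13.76 ang 31.0 std [0.4  0.56 0.38] pos [0.4534 0.1117 0.1669] [5.e-05 4.e-05 4.e-05] torque [ 0.06  1.27 -0.01]
lever [237 228   4   5  18] [238.3 230. ] ((238.5, 230.0), (4.0, 3.0), 90.0)
lever [241 234  10  10  62] [245.3 238.7] ((245.25001525878906, 238.75001525878906), (9.899494171142578, 6.363960266113281), 45.0)
```

```bash
python3 -c "
from workcell import workorder; print(workorder.job_done())"
```

```text
the job is handed in; nothing more can be done
None
```

The job is handed in: the clamp lever is shut, and the gun is on the nipple, still gripped at 60 N and held pressed against its spring. The simulator gives no verdict, so this rests on my own readings.

- **Lever:** I swung it along its arc until it met its stop at about 18 N. A picture then showed it folded along the rail, and nothing touched it afterwards.
- **Gun tilt:** The arm's tool only points straight down, so I tilted the gun in the fingers. I held it lightly at 12 N and pivoted it about 30° against the hole edge of its stand, then tightened the grip to 60 N. I measured the tilt from the arm's motion and force angle, not from a close view.
- **Snap:** Moving in along the nipple axis, the force briefly pulled the gun onto the nipple by about 4 N and then dropped to zero. I took that as the jaws snapping over the head.
- **Last checks (t ≈ 19 s of 69 s):**
  - The push was 13.8 N at 31° from vertical, against the nipple's 30°.
  - Spring compression was about 9.5 mm of 12 from the force, or about 8 mm from the tool's travel.
  - The arm was still to within 0.1 mm.
- **Disagreements:** The two cameras differed by 1–3 mm on the nipple position, so the final alignment was done by feel. All 12 picture views were used by then, so the seated coupler was never viewed directly. The last lever check was only a colour mask, partly hidden by the gripper.

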